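# Find the loose spool clamp and flag it

### The arm

A 6-joint arm with a two-finger parallel gripper is mounted at the origin on the work surface. World frame = base frame: x ahead of the robot, y to its left, z up, the work surface at z = 0. Lengths are in m, angles in degrees, forces in N, time in s.
With the tool pointing down it reaches from about 0.4 to 0.825 m from the base axis. Payload 7 kg.
Tool frame: the origin (TCP) lies at the very end of the fingers, on their centre line; the grasp point (between the pads) lies hold_point_z behind it (hold_point_z is the distance from the TCP to the grasp point, in m); z points along the fingers, y is the line along which they close (so a half turn about z gives the same grasp; the last joint's range is limited). The gripper opens to 88 mm and grips with 3 to 60 N. Pads are 19 mm wide; open, the fingers measure 130 mm over their backs; the gripper's body (78 mm by 193 mm) begins 47 mm behind the grasp point.
Start: joints at [83.829, 20.546, 0.682, 0, -70.136, -16.507], TCP at [0.26, 0.623, 0.227] pointing down, gripper open.
Joint ranges: [-176.03, 176.03], [-82.01, 121.73], [-58.28, 71.71], [-173.87, 95.51], [-174.79, -0.11], [-173.66, 173.66]. Speed limits (degrees/s): [136.94, 136.94, 172.46, 180, 180, 180].

### API

Orientations are given as [roll, pitch, yaw] about the fixed x, y, z axes, in that order (R = Rz(yaw) Ry(pitch) Rx(roll)).
In Python, from plant import get_obs, snapshot, close_job, hold_point_z gives the robot as it stands.
- The arm moves only by the tool play_rows, never from a script. Its argument "commands" is a list that holds one entry, the list of rows, each a list of 7 numbers: the shift along the tool's x, y, z in cm, then the turn, a rotation vector about the tool's x, y, z in degrees, then the opening, from 0 (shut) to 1 (fully open). In form: [[[x, y, z, ax, ay, az, fingers], ...]]. A call has 1 to 20 rows; each row is the pose to reach, as a shift and turn from the pose commanded when the call began, along the tool's axes at that moment; what a row does not reach only later rows make up. A row lasts 1/12 s, in which the tool goes at most 41.7 mm and 7.16 degrees, less where a joint would pass 70% of its speed; a pose out of reach is approached as far as the arm can. A call with a gripper value outside its range is refused whole. The fingers move at their own pace and stop on an object; the grip force is fixed at half the most. Time passes only in rows, so rows that repeat a pose let the fingers close. It gives the time, the measured TCP pose, the force, the opening and the grip force at its end, in the units of the state.
- get_obs(): the state, without advancing time (a new reading comes with each control period).
- snapshot(name): name is "scene" or "top"; returns a dict with "frame" (480x640x3 uint8, red, green, blue), "camera_matrix" (3x3 intrinsics, pixels), "origin" and "attitude" of the camera in the world. Camera axes: x right, y down, z forward; pixel columns grow to the right and rows downward; lengths in m; the calibration is good to about 2 mm. A picture is of the moment at which its call begins. There is no depth.
- close_job(): hands the job in; it is judged then, once.
The state is a dict: "clock": time; "joint_pos": joint angles; "qvel": joint speeds; "tau": joint torques, N m; "tool_pos": TCP position; "orientation": TCP orientation; "force": force on the tool from outside, world axes, zero at the start; "moment": the same for the moment, N m; "opening": finger opening in m; "gripper_force": force on a finger pad.
Only numpy, scipy, OpenCV 4.12 (cv2) and the standard library are available. Lean on these libraries where they do the work, as an engineer would, in place of code of your own. Each camera call takes 0.05 s, during which the arm holds its last target. There are 200 camera calls.

### The job

One of the three yellow bar nuts that clamp the filament spools has worked loose: feel for it by trying to turn them, and leave the loose one turned a good 20 degrees from where it was, so that there is no doubt. Then stand the orange marker upright on the top flange of the spool with the loose nut, beside the nut with its whole foot on the flange, and let go. Leave the jar, the wrench and the tray where they are.

Things in the scene. Friction and masses are not known exactly. Their poses are not given: they have to be found in the camera images.
- spool_a: One of three look-alike clamps fixed to the bench: aluminium foot disc (170 mm diameter, 8 mm high) with a filament spool lying flat on it (black flanges 160 mm diameter, blue winding). Upper flange flat, its top 58 mm above the bench. Origin: on the axis, at bench level; z up. Places and yaws vary.
- nut_a_grip (a point): Grip point of the yellow bar nut on spool_a, on its vertical axis, 88 mm above the bench. Bar: 64 mm along x, 16 mm along y, 60 to 96 mm above the bench (stud to 104 mm). A tight nut holds against anything the gripper can do (over 3 N m, it gives 5 mm at its end at most); a loose one slips about z at 0.07 N m, 2.9 rad either way, and stays where left. They look the same.
- nut_a_end (a point): Middle of the +x end face of that same bar on spool_a, 32 mm from the axis, 88 mm above the bench; moves as the nut turns.
- spool_b: One of three look-alike clamps fixed to the bench: aluminium foot disc (170 mm diameter, 8 mm high) with a filament spool lying flat on it (black flanges 160 mm diameter, blue winding). Upper flange flat, its top 58 mm above the bench. Origin: on the axis, at bench level; z up. Places and yaws vary.
- nut_b_grip (a point): Grip point of the yellow bar nut on spool_b, on its vertical axis, 88 mm above the bench. Bar: 64 mm along x, 16 mm along y, 60 to 96 mm above the bench (stud to 104 mm). A tight nut holds against anything the gripper can do (over 3 N m, it gives 5 mm at its end at most); a loose one slips about z at 0.07 N m, 2.9 rad either way, and stays where left. They look the same.
- nut_b_end (a point): Middle of the +x end face of that same bar on spool_b, 32 mm from the axis, 88 mm above the bench; moves as the nut turns.
- spool_c: One of three look-alike clamps fixed to the bench: aluminium foot disc (170 mm diameter, 8 mm high) with a filament spool lying flat on it (black flanges 160 mm diameter, blue winding). Upper flange flat, its top 58 mm above the bench. Origin: on the axis, at bench level; z up. Places and yaws vary.
- nut_c_grip (a point): Grip point of the yellow bar nut on spool_c, on its vertical axis, 88 mm above the bench. Bar: 64 mm along x, 16 mm along y, 60 to 96 mm above the bench (stud to 104 mm). A tight nut holds against anything the gripper can do (over 3 N m, it gives 5 mm at its end at most); a loose one slips about z at 0.07 N m, 2.9 rad either way, and stays where left. They look the same.
- nut_c_end (a point): Middle of the +x end face of that same bar on spool_c, 32 mm from the axis, 88 mm above the bench; moves as the nut turns.
- marker: The orange marker, a small loose skittle, 60 g: a round foot of 36 mm diameter and 8 mm height, above it a straight round post of 20 mm diameter from 12 to 58 mm height, where it ends. Origin: centre of the underside; z up. Stands upright on the bench at the start.
- jar: Bystander: white pellet jar with a white cap, 72 mm diameter, 130 mm high. Origin: centre of the underside.
- wrench: Bystander: flat open-end wrench of 180 mm length, lying on the bench. Origin: its middle, underside; x along it.
- tray: Bystander: empty grey parts tray, 140 x 100 x 35 mm. Origin: centre of the underside.
Things that resemble listed ones, but are neither listed nor needed, are in the scene too. What is shaped like the spool_a but purple or turquoise is not meant.

How it is judged:
By the outcome, as a careful person would: the job done as asked, in the order asked, and still so for the second after the job is handed in, with the robot touching nothing.
It also fails if it takes over 72 s, if anything falls off the work surface, if the arm or the gripper's body presses on something with over 40 N, if the wrist force passes 120 N, or if a joint passes its speed limit or range.

## Working session

There is one attempt and no reset: what is moved stays moved. The work goes in short steps, Python scripts to look and compute and a tool call to move; the robot and the scene stay as the last step left them, time stands still between calls to the robot, and variables do not carry over. Pictures are saved under pics/ and viewed, at most 10 in all, crops included, and the job is handed in when it is done.

Besides the shell and the picture viewer there is one more tool, called after "Call:" in YAML: its name, and indented under it one key for each argument. play_rows: Moves the arm, as the interface text tells. Its arguments: {"type":"object","properties":{"commands":{"type":"array","items":{"type":"array","items":{"type":"array","items":{"type":"number"}}}}},"required":["commands"]}

```bash
mkdir -p pics; ls; python3 - <<'E'
from plant import get_obs, snapshot, hold_point_z
import cv2,pickle
print(hold_point_z, get_obs())
d={}
for n in("scene","top"):
    s=snapshot(n); d[n]=s; cv2.imwrite(f"pics/{n}0.png",s["frame"][:,:,::-1])
    print(n,s["camera_matrix"],s["origin"],s["attitude"])
pickle.dump(d,open("s0.pkl","wb"))
E
```

```text
pics
0.0188 {'clock': 0.0, 'joint_pos': array([ 8.38290521e+01,  2.05926242e+01,  6.34961318e-01, -1.93372598e-02,
       -7.01372084e+01, -1.65066659e+01]), 'qvel': array([-0.01275145,  0.03401672,  0.07082403,  0.03020304, -0.05348899,
       -0.03824137]), 'tau': array([-7.50570180e-04, -5.82735193e+01,  2.93040454e+01,  6.99710503e+00,
        6.87916239e-03, -1.84010605e-04]), 'tool_pos': array([0.26008714, 0.62235397, 0.22562076]), 'orientation': array([ 1.79903873e+02, -9.52888361e-03, -2.26841911e+01]), 'force': array([-0.7022923 ,  0.07512187, -0.50022997]), 'moment': array([ 0.00816887,  0.03360583, -0.03567778]), 'gripper_force': 0.0, 'opening': 0.08772864621648598}
scene [[522.93897173   0.         317.01867986]
 [  0.         522.93897173 237.70821603]
 [  0.           0.           1.        ]] [ 1.00560146 -0.4483405   1.07873225] [-146.98237729   -0.32076517   46.85683827]
top [[616.47601014   0.         322.27666974]
 [  0.         616.47601014 245.43191375]
 [  0.           0.           1.        ]] [2.54672611e-01 3.56125021e-04 1.70844398e+00] [-1.70923275e+02  9.47282039e-02 -8.82971150e+01]
```

View pics/scene0.png

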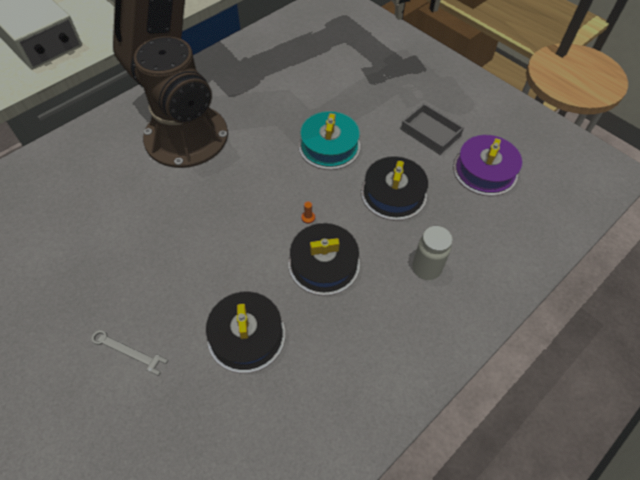

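View pics/top0.png

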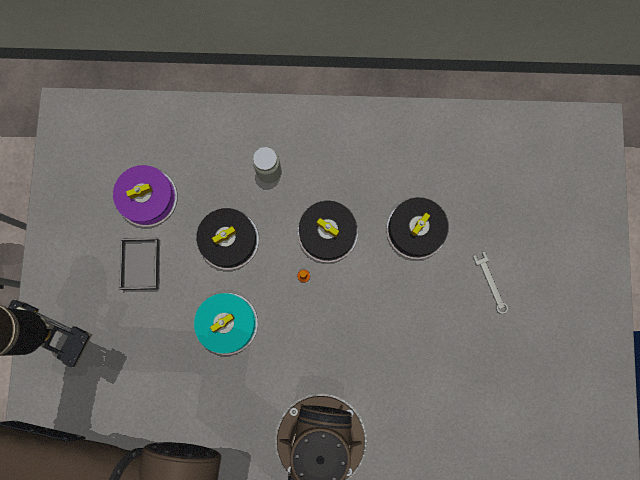

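The scene view shows black spools at about (396,186), (324,257) and (245,330), with the marker at (308,212). In the top view the spools are at (227,238), (328,230) and (418,227), the marker at (304,276) and the jar at (265,160).

```bash
cat > h.py <<'E'
import numpy as np,cv2
from scipy.spatial.transform import Rotation as R
def ray(s,p,z):
    A=R.from_euler('xyz',s["attitude"],degrees=True).as_matrix()
    d=A@np.linalg.inv(s["camera_matrix"])@np.array([p[0],p[1],1.]); o=np.array(s["origin"])
    return o+d*(z-o[2])/d[2]
def proj(s,P):
    A=R.from_euler('xyz',s["attitude"],degrees=True).as_matrix()
    q=s["camera_matrix"]@(A.T@(np.array(P,float)-s["origin"])); return q[:2]/q[2]
E
cat > m.py <<'E'
from h import *; import pickle
d=pickle.load(open("s0.pkl","rb"))
for n,cs in(("top",[(227,238),(328,230),(418,227)]),("scene",[(396,183),(324,250),(245,325)])):
    s=d[n]; f=s["frame"]; hsv=cv2.cvtColor(f,cv2.COLOR_RGB2HSV)
    yel=cv2.inRange(hsv,(20,120,70),(35,255,255)); org=cv2.inRange(hsv,(4,150,80),(17,255,255))
    for c in cs:
        m=np.zeros_like(yel); cv2.circle(m,c,38,255,-1)
        y=yel&m; v=hsv[:,:,2]; t=y.copy(); t[v<0.8*np.percentile(v[y>0],90)]=0
        # bar, bright (top) part
        ps=np.argwhere(t>0)[:,::-1]
        W=np.array([ray(s,p,.096) for p in ps])[:,:2]; mu=W.mean(0)
        u=np.linalg.svd(W-mu)[2][0]; pr=(W-mu)@u; pw=(W-mu)@np.array([-u[1],u[0]])
        print(n,c,"bar",len(ps),(y>0).sum(),mu.round(4),"yaw",np.degrees(np.arctan2(u[1],u[0])).round(1),"len",np.ptp(pr).round(3),np.ptp(pw).round(3))
        # dark flange
        dk=((f.max(2)<45)*255).astype(np.uint8)&m
        dk=cv2.morphologyEx(dk,cv2.MORPH_OPEN,np.ones((3,3)))
        k=max(cv2.findContours(dk,0,1)[0],key=cv2.contourArea)[:,0]
        Wk=np.array([ray(s,p,.058) for p in k],np.float32)[:,:2]
        # far-side edge of the flange is always the top rim: fit circle r=.08 to it
        from scipy.optimize import least_squares
        away=mu-np.array(s["origin"])[:2]; away/=np.linalg.norm(away)
        sel=Wk[(Wk-mu)@away>0.01]
        r=least_squares(lambda q:np.hypot(*(sel-q[:2]).T)-.0795,mu,loss='soft_l1',f_scale=.002)
        print("   flange",r.x.round(4),np.abs(r.fun).mean().round(4))
    ps=np.argwhere(org>0)[:,::-1]
    print(n,"marker px",len(ps),ps.min(0),ps.max(0),ps.mean(0))
    b=max(cv2.findContours(org,0,1)[0],key=cv2.contourArea); print(cv2.boundingRect(b),cv2.contourArea(b))
s=d["top"];c=cv2.resize(s["frame"][190:300,190:460],None,fx=2.96,fy=2.96,interpolation=cv2.INTER_CUBIC);cv2.imwrite("pics/c.png",c[:,:,::-1])
E
python3 m.py
```

```text
top (227, 238) bar 111 165 [0.5357 0.275 ] yaw 122.6 len 0.062 0.021
   flange [0.5823 0.285 ] 0.0076
top (328, 230) bar 110 140 [ 0.5641 -0.0023] yaw -123.3 len 0.062 0.021
   flange [ 0.4964 -0.0353] 0.0
top (418, 227) bar 109 137 [ 0.5803 -0.2505] yaw 145.4 len 0.061 0.021
   flange [ 0.5803 -0.2505] nan
top marker px 85 [298 270] [309 281] [303.44705882 275.90588235]
(298, 270, 12, 12) 104.0
scene (396, 183) bar 93 182 [0.5369 0.2704] yaw -56.5 len 0.063 0.018
   flange [0.5401 0.2642] 0.0123
scene (324, 250) bar 131 356 [ 0.5643 -0.0055] yaw -123.4 len 0.062 0.017
   flange [ 0.5669 -0.0076] 0.0012
scene (245, 325) bar 173 258 [ 0.5811 -0.2538] yaw -36.1 len 0.063 0.019
   flange [ 0.5839 -0.2548] 0.0013
scene marker px 173 [302 202] [314 222] [307.91907514 213.39306358]
(302, 202, 13, 21) 148.5m.py:24: RuntimeWarning: Mean of empty slice.
  print("   flange",r.x.round(4),np.abs(r.fun).mean().round(4))
  ret = ret.dtype.type(ret / rcount)
```

View pics/c.png

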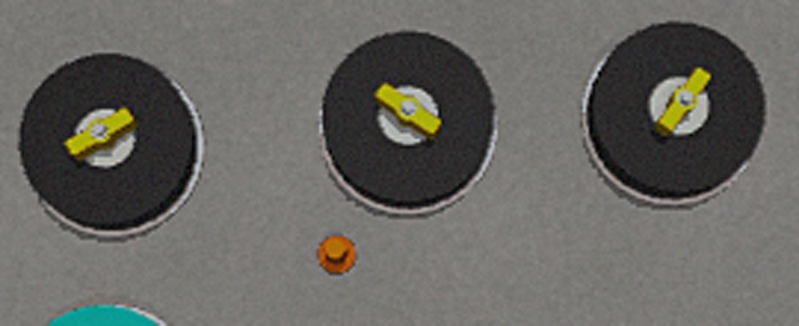

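The crop shows yellow bars on all three black spools at crop pixels (98,132), (408,108) and (685,100), and the marker at (337,254). Both cameras agree on the bar poses to about 4 mm. I'll compute the marker position and the first moves.

```bash
cat >> h.py <<'E'
def go(cur,tgt):
    "cur,tgt: x,y,z,yaw; tool pointing down -> shift cm in tool axes, turn about tool z"
    M=R.from_euler('xyz',[180,0,cur[3]],degrees=True).as_matrix()
    v=M.T@(np.array(tgt[:3])-cur[:3])*100
    return v.round(2), round(-(tgt[3]-cur[3]),2), "dist cm",np.linalg.norm(v).round(1)
E
python3 - <<'E'
from h import *; import pickle
d=pickle.load(open("s0.pkl","rb"))
print("top foot",ray(d["top"],(303.5,275.7),.006))
# scene: foot width centre col, bottom row = near rim on bench; post top rim
s=d["scene"]; print("near rim",ray(s,(308,222.3),0), "toptop",ray(s,(308,204.5),.058))
print("jar top",ray(d["top"],(264.5,158),.13))
print(go([.26,.623,.227,-22.68],[.536,.273,.15,-57]))
E
```

```text
top foot [0.43989207 0.06080639 0.006     ]
near rim [0.44920152 0.05039409 0.        ] toptop [0.4404424  0.05914814 0.058     ]
jar top [0.73697033 0.17068036 0.13      ]
(array([38.96, 21.65,  7.7 ]), 34.32, 'dist cm', np.float64(45.2))
```

Call:
play_rows:
  commands:
    - [[39, 21.6, 7.7, 0, 0, 34.3, 1], [39, 21.6, 7.7, 0, 0, 34.3, 1], [39, 21.6, 7.7, 0, 0, 34.3, 1], [39, 21.6, 7.7, 0, 0, 34.3, 1], [39, 21.6, 7.7, 0, 0, 34.3, 1], [39, 21.6, 7.7, 0, 0, 34.3, 1], [39, 21.6, 7.7, 0, 0, 34.3, 1], [39, 21.6, 7.7, 0, 0, 34.3, 1], [39, 21.6, 7.7, 0, 0, 34.3, 1], [39, 21.6, 7.7, 0, 0, 34.3, 1], [39, 21.6, 7.7, 0, 0, 34.3, 1], [39, 21.6, 7.7, 0, 0, 34.3, 1], [39, 21.6, 7.7, 0, 0, 34.3, 1], [39, 21.6, 7.7, 0, 0, 34.3, 1]]

```text
clock: 1.27
tool_pos: [0.5369, 0.2728, 0.1493]
orientation: [180.0, -0.0, -57.0]
force: [-1.0, 0.2, 0.2]
opening: 0.0873
gripper_force: 0.0
```

Call:
play_rows:
  commands:
    - [[0, 0, 3, 0, 0, 0, 1], [0, 0, 6, 0, 0, 0, 1], [0, 0, 8, 0, 0, 0, 1], [0, 0, 8, 0, 0, 0, 1], [0, 0, 8, 0, 0, 0, 0.3], [0, 0, 8, 0, 0, 0, 0.3], [0, 0, 8, 0, 0, 0, 0.3], [0, 0, 8, 0, 0, 0, 0.3], [0, 0, 8, 0, 0, 0, 0], [0, 0, 8, 0, 0, 0, 0], [0, 0, 8, 0, 0, 0, 0], [0, 0, 8, 0, 0, 0, 0], [0, 0, 8, 0, 0, 0, 0]]

```text
clock: 2.35
tool_pos: [0.5369, 0.2731, 0.0697]
orientation: [-180.0, 0.0, -57.0]
force: [0.5, -0.4, -0.5]
opening: 0.0329
gripper_force: 0.0
```

```bash
cat > st.py <<'E'
from plant import get_obs
import numpy as np
o=get_obs()
for k in("clock","tool_pos","orientation","force","moment","opening","gripper_force"): print(k,np.round(o[k],4),end="; ")
print()
E
python3 st.py
```

```text
clock 2.35; tool_pos [0.5369 0.2731 0.0697]; orientation [-1.799947e+02  8.000000e-04 -5.698430e+01]; force [ 0.4577 -0.3601 -0.5136]; moment [ 0.0494 -0.0543 -0.0033]; opening 0.0329; gripper_force 0.0;
```

Still closing; let it finish, then twist 12°.

Call:
play_rows:
  commands:
    - [[0, 0, 0, 0, 0, 0, 0], [0, 0, 0, 0, 0, 0, 0], [0, 0, 0, 0, 0, 0, 0], [0, 0, 0, 0, 0, 0, 0], [0, 0, 0, 0, 0, 0, 0], [0, 0, 0, 0, 0, 0, 0]]

```text
clock: 2.85
tool_pos: [0.5364, 0.2728, 0.0695]
orientation: [179.9, -0.0, -57.0]
force: [-2.9, -0.8, 2.9]
opening: 0.0159
gripper_force: 30.0
```

```bash
python3 st.py
```

```text
clock 2.85; tool_pos [0.5364 0.2728 0.0695]; orientation [ 1.799481e+02 -2.900000e-03 -5.698810e+01]; force [-2.9334 -0.7767  2.8785]; moment [-0.4702  1.136  -0.1082]; opening 0.0159; gripper_force 30.0019;
```

Call:
play_rows:
  commands:
    - [[0, 0, 0, 0, 0, 2, 0], [0, 0, 0, 0, 0, 4, 0], [0, 0, 0, 0, 0, 6, 0], [0, 0, 0, 0, 0, 8, 0], [0, 0, 0, 0, 0, 8, 0]]

```text
clock: 3.27
tool_pos: [0.5367, 0.2724, 0.0695]
orientation: [179.9, -0.1, -65.0]
force: [-1.2, -3.6, 2.2]
opening: 0.0177
gripper_force: 33.3
```

```bash
python3 st.py
```

```text
clock 3.2667; tool_pos [0.5367 0.2724 0.0695]; orientation [ 1.799477e+02 -6.950000e-02 -6.496900e+01]; force [-1.2216 -3.6442  2.2402]; moment [-1.5103  0.3977  0.9595]; opening 0.0177; gripper_force 33.2972;
```

Reaction is 0.96 N·m and the pads are being pried open, so this nut is tight. Next I turn back, open, lift and go to the middle one.

Call:
play_rows:
  commands:
    - [[0, 0, 0, 0, 0, -4, 0], [0, 0, 0, 0, 0, -8, 0], [0, 0, 0, 0, 0, -8, 1], [0, 0, 0, 0, 0, -8, 1], [0, 0, 0, 0, 0, -8, 1], [0, 0, 0, 0, 0, -8, 1], [0, 0, 0, 0, 0, -8, 1], [0, 0, -4, 0, 0, -8, 1], [0, 0, -8, 0, 0, -8, 1], [0, 0, -8, 0, 0, -8, 1]]

```text
clock: 4.1
tool_pos: [0.5406, 0.2755, 0.1576]
orientation: [-179.3, -0.0, -56.9]
force: [1.4, 0.7, 1.4]
opening: 0.0636
gripper_force: 0.0
```

```bash
python3 st.py; python3 -c "
from h import *
print(go([.536,.273,.15,-57],[.564,-.004,.15,-123.4]))"
```

```text
clock 4.1; tool_pos [0.5406 0.2755 0.1576]; orientation [-1.793466e+02 -1.690000e-02 -5.691560e+01]; force [1.4495 0.6723 1.3792]; moment [ 0.26   -0.271  -0.0339]; opening 0.0636; gripper_force 0.0; 
(array([24.76, 12.74,  0.  ]), 66.4, 'dist cm', np.float64(27.8))
```

Call:
play_rows:
  commands:
    - [[24.8, 12.7, 0, 0, 0, 66.4, 1], [24.8, 12.7, 0, 0, 0, 66.4, 1], [24.8, 12.7, 0, 0, 0, 66.4, 1], [24.8, 12.7, 0, 0, 0, 66.4, 1], [24.8, 12.7, 0, 0, 0, 66.4, 1], [24.8, 12.7, 0, 0, 0, 66.4, 1], [24.8, 12.7, 0, 0, 0, 66.4, 1], [24.8, 12.7, 0, 0, 0, 66.4, 1], [24.8, 12.7, 0, 0, 0, 66.4, 1], [24.8, 12.7, 0, 0, 0, 66.4, 1], [24.8, 12.7, 0, 0, 0, 66.4, 1], [24.8, 12.7, 0, 0, 0, 66.4, 1], [24.8, 12.7, 0, 0, 0, 66.4, 1], [24.8, 12.7, 0, 0, 0, 66.4, 1]]

```text
clock: 5.27
tool_pos: [0.5655, -0.0038, 0.1496]
orientation: [-180.0, 0.0, -123.3]
force: [-0.2, -0.6, -0.6]
opening: 0.0877
gripper_force: 0.0
```

Call:
play_rows:
  commands:
    - [[0, 0, 3, 0, 0, 0, 1], [0, 0, 6, 0, 0, 0, 1], [0, 0, 8, 0, 0, 0, 1], [0, 0, 8, 0, 0, 0, 1], [0, 0, 8, 0, 0, 0, 0.3], [0, 0, 8, 0, 0, 0, 0.3], [0, 0, 8, 0, 0, 0, 0.3], [0, 0, 8, 0, 0, 0, 0.3], [0, 0, 8, 0, 0, 0, 0], [0, 0, 8, 0, 0, 0, 0], [0, 0, 8, 0, 0, 0, 0], [0, 0, 8, 0, 0, 0, 0], [0, 0, 8, 0, 0, 0, 0], [0, 0, 8, 0, 0, 0, 0], [0, 0, 8, 0, 0, 0, 0], [0, 0, 8, 0, 0, 0, 0], [0, 0, 8, 0, 0, 0, 0], [0, 0, 8, 0, 0, 0, 0]]

```text
clock: 6.77
tool_pos: [0.5639, -0.0032, 0.0695]
orientation: [179.9, -0.0, -123.4]
force: [-7.6, 8.7, 6.1]
opening: 0.0157
gripper_force: 30.0
```

Call:
play_rows:
  commands:
    - [[0, 0, 0, 0, 0, 2, 0], [0, 0, 0, 0, 0, 4, 0], [0, 0, 0, 0, 0, 6, 0], [0, 0, 0, 0, 0, 8, 0], [0, 0, 0, 0, 0, 8, 0]]

```text
clock: 7.18
tool_pos: [0.5638, -0.0031, 0.0695]
orientation: [179.9, -0.1, -131.5]
force: [-6.9, 7.8, 7.0]
opening: 0.016
gripper_force: 30.0
```

```bash
python3 st.py
```

```text
clock 7.1833; tool_pos [ 0.5638 -0.0031  0.0695]; orientation [ 1.798549e+02 -5.530000e-02 -1.315155e+02]; force [-6.9199  7.8319  7.0318]; moment [ 2.8843  2.7365 -0.0571]; opening 0.016; gripper_force 29.9968;
```

Here the bar follows the gripper: the turning moment is about 0.06 N·m and the opening stays at 16 mm, so this is the loose one. I'll turn it further, 40° in total.

Call:
play_rows:
  commands:
    - [[0, 0, 0, 0, 0, 4, 0], [0, 0, 0, 0, 0, 8, 0], [0, 0, 0, 0, 0, 12, 0], [0, 0, 0, 0, 0, 16, 0], [0, 0, 0, 0, 0, 20, 0], [0, 0, 0, 0, 0, 24, 0], [0, 0, 0, 0, 0, 28, 0], [0, 0, 0, 0, 0, 32, 0], [0, 0, 0, 0, 0, 32, 0], [0, 0, 0, 0, 0, 32, 0]]

```text
clock: 8.02
tool_pos: [0.5637, -0.0028, 0.0695]
orientation: [179.9, -0.1, -163.4]
force: [-8.0, 11.0, 8.1]
opening: 0.0159
gripper_force: 30.0
```

```bash
python3 st.py
```

```text
clock 8.0167; tool_pos [ 0.5637 -0.0028  0.0695]; orientation [ 1.798838e+02 -1.229000e-01 -1.634282e+02]; force [-8.0419 11.0254  8.13  ]; moment [ 3.5746  3.0976 -0.0746]; opening 0.0159; gripper_force 29.9968;
```

Call:
play_rows:
  commands:
    - [[0, 0, 0, 0, 0, 0, 1], [0, 0, 0, 0, 0, 0, 1], [0, 0, 0, 0, 0, 0, 1], [0, 0, 0, 0, 0, 0, 1], [0, 0, 0, 0, 0, 0, 1], [0, 0, 0, 0, 0, 0, 1], [0, 0, -4, 0, 0, 0, 1], [0, 0, -8, 0, 0, 0, 1], [0, 0, -8, 0, 0, 0, 1], [0, 0, -8, 0, 0, 0, 1]]

```text
clock: 8.85
tool_pos: [0.5672, -0.0037, 0.1524]
orientation: [-180.0, 0.3, -163.4]
force: [0.4, 0.2, -0.9]
opening: 0.0769
gripper_force: 0.0
```

```bash
python3 st.py; python3 -c "
from h import *
print(go([.564,-.004,.15,-163.4],[.439,.061,.15,-73.4]))"
```

```text
clock 8.85; tool_pos [ 0.5672 -0.0037  0.1524]; orientation [-179.9938    0.3181 -163.373 ]; force [ 0.4399  0.2031 -0.8931]; moment [ 0.0856 -0.0102  0.0312]; opening 0.0769; gripper_force 0.0; 
(array([10.12,  9.8 ,  0.  ]), -90.0, 'dist cm', np.float64(14.1))
```

The nut was turned 40° in all, against 0.07 N·m. Now the marker.

Call:
play_rows:
  commands:
    - [[10.1, 9.8, 0, 0, 0, -90, 0.7], [10.1, 9.8, 0, 0, 0, -90, 0.7], [10.1, 9.8, 0, 0, 0, -90, 0.7], [10.1, 9.8, 0, 0, 0, -90, 0.7], [10.1, 9.8, 0, 0, 0, -90, 0.7], [10.1, 9.8, 0, 0, 0, -90, 0.7], [10.1, 9.8, 0, 0, 0, -90, 0.7], [10.1, 9.8, 0, 0, 0, -90, 0.7], [10.1, 9.8, 0, 0, 0, -90, 0.7], [10.1, 9.8, 0, 0, 0, -90, 0.7], [10.1, 9.8, 0, 0, 0, -90, 0.7], [10.1, 9.8, 0, 0, 0, -90, 0.7], [10.1, 9.8, 0, 0, 0, -90, 0.7], [10.1, 9.8, 0, 0, 0, -90, 0.7], [10.1, 9.8, 0, 0, 0, -90, 0.7], [10.1, 9.8, 0, 0, 0, -90, 0.7]]

```text
clock: 10.18
tool_pos: [0.4404, 0.0608, 0.1492]
orientation: [180.0, -0.0, -73.5]
force: [0.0, 0.3, 0.8]
opening: 0.0613
gripper_force: 0.0
```

Call:
play_rows:
  commands:
    - [[0, 0, 3, 0, 0, 0, 0.7], [0, 0, 6, 0, 0, 0, 0.7], [0, 0, 9, 0, 0, 0, 0.7], [0, 0, 11, 0, 0, 0, 0.7], [0, 0, 12.3, 0, 0, 0, 0.7], [0, 0, 12.3, 0, 0, 0, 0.7], [0, 0, 12.3, 0, 0, 0, 0.7]]

```text
clock: 10.77
tool_pos: [0.4403, 0.0607, 0.0262]
orientation: [179.9, -0.0, -73.4]
force: [0.3, 0.3, 0.3]
opening: 0.0612
gripper_force: 0.0
```

```bash
python3 st.py; python3 - <<'E'
from plant import snapshot
import cv2
a=snapshot("scene")["frame"][150:310,230:440]; b=snapshot("top")["frame"][170:330,200:410]
cv2.imwrite("pics/g1.png",cv2.resize(cv2.hconcat([a,b]),None,fx=1.9,fy=1.9,interpolation=cv2.INTER_CUBIC)[:,:,::-1])
E
```

```text
clock 10.7667; tool_pos [0.4403 0.0607 0.0262]; orientation [ 1.798886e+02 -4.010000e-02 -7.344540e+01]; force [0.288  0.3203 0.3173]; moment [ 0.1286 -0.0726  0.034 ]; opening 0.0612; gripper_force 0.0;
```

View pics/g1.png

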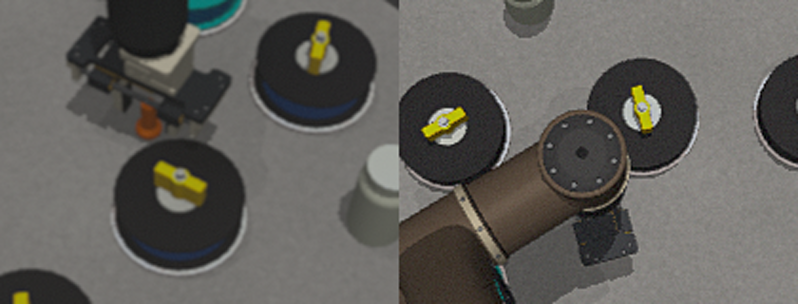

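The left crop shows the orange marker at (148,120) between the fingers, and the middle bar is clearly turned. Closing and lifting.

Call:
play_rows:
  commands:
    - [[0, 0, 0, 0, 0, 0, 0.3], [0, 0, 0, 0, 0, 0, 0.3], [0, 0, 0, 0, 0, 0, 0.3], [0, 0, 0, 0, 0, 0, 0.3], [0, 0, 0, 0, 0, 0, 0], [0, 0, 0, 0, 0, 0, 0], [0, 0, 0, 0, 0, 0, 0], [0, 0, 0, 0, 0, 0, 0], [0, 0, 0, 0, 0, 0, 0], [0, 0, 0, 0, 0, 0, 0], [0, 0, 0, 0, 0, 0, 0]]

```text
clock: 11.78
tool_pos: [0.4406, 0.0609, 0.0265]
orientation: [180.0, -0.0, -73.4]
force: [-0.1, 0.2, 1.2]
opening: 0.0191
gripper_force: 30.0
```

```bash
python3 st.py; python3 -c "
from h import *
print(go([.439,.061,.15,-73.4],[.549,.047,.15,-73.4]))"
```

```text
clock 11.7833; tool_pos [0.4406 0.0609 0.0265]; orientation [ 1.79988e+02 -3.50000e-03 -7.33785e+01]; force [-0.1404  0.1675  1.1958]; moment [0.0114 0.1281 0.002 ]; opening 0.0191; gripper_force 29.9804; 
(array([  4.48, -10.14,  -0.  ]), -0.0, 'dist cm', np.float64(11.1))
```

Call:
play_rows:
  commands:
    - [[0, 0, -2, 0, 0, 0, 0], [0, 0, -5, 0, 0, 0, 0], [0, 0, -8, 0, 0, 0, 0], [0, 0, -11, 0, 0, 0, 0], [0, 0, -12.3, 0, 0, 0, 0], [1, -2.2, -12.3, 0, 0, 0, 0], [2, -4.5, -12.3, 0, 0, 0, 0], [3, -6.8, -12.3, 0, 0, 0, 0], [4, -9, -12.3, 0, 0, 0, 0], [4.4, -10, -12.3, 0, 0, 0, 0], [4.5, -10.1, -12.3, 0, 0, 0, 0], [4.5, -10.1, -11, 0, 0, 0, 0], [4.5, -10.1, -9.5, 0, 0, 0, 0], [4.5, -10.1, -8, 0, 0, 0, 0], [4.5, -10.1, -7, 0, 0, 0, 0], [4.5, -10.1, -7, 0, 0, 0, 0], [4.5, -10.1, -7, 0, 0, 0, 0]]

```text
clock: 13.2
tool_pos: [0.5497, 0.0467, 0.0964]
orientation: [179.9, -0.0, -73.4]
force: [-0.6, -0.2, -0.7]
opening: 0.0195
gripper_force: 30.0
```

```bash
python3 st.py; python3 - <<'E'
from plant import snapshot
import cv2
a=snapshot("scene")["frame"][170:310,250:410]
cv2.imwrite("pics/p1.png",cv2.resize(a,None,fx=4,fy=4,interpolation=cv2.INTER_CUBIC)[:,:,::-1])
E
```

```text
clock 13.2; tool_pos [0.5497 0.0467 0.0964]; orientation [ 1.799292e+02 -1.540000e-02 -7.335940e+01]; force [-0.5537 -0.2287 -0.7451]; moment [ 0.101  -0.135   0.0217]; opening 0.0195; gripper_force 29.9786;
```

View pics/p1.png

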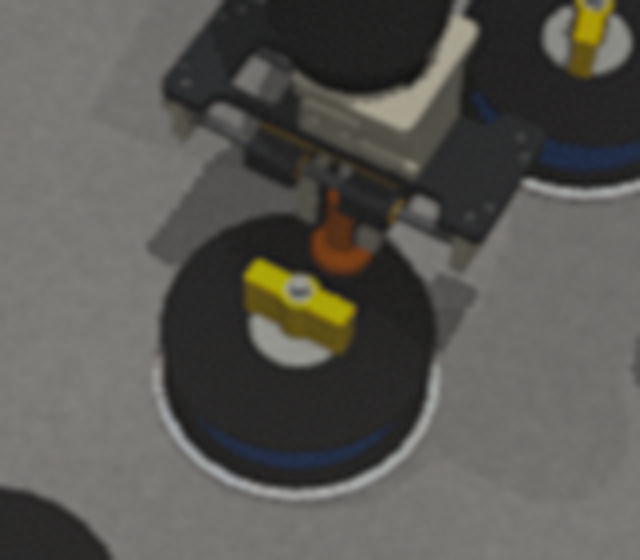

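The crop shows the marker foot at (340,252) above the flange, between the bar and the rim and clear of the grey washer at (290,335). Lowering it.

Call:
play_rows:
  commands:
    - [[0, 0, 0.4, 0, 0, 0, 0], [0, 0, 0.8, 0, 0, 0, 0], [0, 0, 1, 0, 0, 0, 0], [0, 0, 1.1, 0, 0, 0, 0], [0, 0, 1.15, 0, 0, 0, 0], [0, 0, 1.2, 0, 0, 0, 0], [0, 0, 1.2, 0, 0, 0, 0]]

```text
clock: 13.83
tool_pos: [0.5504, 0.0468, 0.0846]
orientation: [-180.0, -0.0, -73.4]
force: [-0.1, -0.9, -1.0]
opening: 0.0195
gripper_force: 30.0
```

```bash
python3 st.py
```

```text
clock 13.8333; tool_pos [0.5504 0.0468 0.0846]; orientation [-1.799953e+02 -2.300000e-03 -7.337720e+01]; force [-0.1109 -0.9396 -0.9551]; moment [ 0.0721 -0.0539  0.018 ]; opening 0.0195; gripper_force 29.9784;
```

Call:
play_rows:
  commands:
    - [[0, 0, 0.05, 0, 0, 0, 0], [0, 0, 0.05, 0, 0, 0, 0], [0, 0, 0.05, 0, 0, 0, 0]]

```text
clock: 14.08
tool_pos: [0.5505, 0.0468, 0.0845]
orientation: [-180.0, -0.0, -73.4]
force: [-1.7, 0.2, 5.1]
opening: 0.0195
gripper_force: 30.0
```

Call:
play_rows:
  commands:
    - [[0, 0, 0.05, 0, 0, 0, 0], [0, 0, 0.05, 0, 0, 0, 0], [0, 0, 0.05, 0, 0, 0, 0]]

```text
clock: 14.33
tool_pos: [0.5505, 0.0467, 0.0845]
orientation: [-180.0, -0.0, -73.4]
force: [-3.6, -1.1, 8.9]
opening: 0.0196
gripper_force: 30.0
```

In contact with the flange. I'll relax slightly, open gently and lift.

Call:
play_rows:
  commands:
    - [[0, 0, -0.05, 0, 0, 0, 0], [0, 0, -0.07, 0, 0, 0, 0.25], [0, 0, -0.07, 0, 0, 0, 0.3], [0, 0, -0.07, 0, 0, 0, 0.4], [0, 0, -0.07, 0, 0, 0, 0.5], [0, 0, -0.07, 0, 0, 0, 0.6], [0, 0, -0.07, 0, 0, 0, 0.6], [0, 0, -0.07, 0, 0, 0, 0.6], [0, 0, -2, 0, 0, 0, 0.6], [0, 0, -5, 0, 0, 0, 0.6], [0, 0, -8, 0, 0, 0, 0.6], [0, 0, -11, 0, 0, 0, 0.6], [0, 0, -13, 0, 0, 0, 0.6]]

```text
clock: 15.42
tool_pos: [0.5512, 0.0469, 0.2167]
orientation: [-179.8, -0.0, -73.4]
force: [0.8, 0.2, 0.7]
opening: 0.0526
gripper_force: 0.0
```

Call:
play_rows:
  commands:
    - [[-8, 18, -3, 0, 0, 0, 0.6], [-8, 18, -3, 0, 0, 0, 0.6], [-8, 18, -3, 0, 0, 0, 0.6], [-8, 18, -3, 0, 0, 0, 0.6], [-8, 18, -3, 0, 0, 0, 0.6], [-8, 18, -3, 0, 0, 0, 0.6], [-8, 18, -3, 0, 0, 0, 0.6], [-8, 18, -3, 0, 0, 0, 0.6]]

```text
clock: 16.08
tool_pos: [0.3552, 0.0723, 0.244]
orientation: [-179.9, 0.0, -73.3]
force: [0.0, -1.0, -0.4]
opening: 0.0524
gripper_force: 0.0
```

```bash
python3 st.py; python3 - <<'E'
from plant import snapshot
import cv2
from h import *
s=snapshot("scene");f=s["frame"]
o=cv2.inRange(cv2.cvtColor(f,cv2.COLOR_RGB2HSV),(4,150,80),(17,255,255))[150:320,250:410]
x,y,w,h=cv2.boundingRect(o); print(x+250,y+150,w,h,"near rim",ray(s,(x+250+w/2-.5,y+150+h-.5),.058))
t=snapshot("top")["frame"][180:290,265:390]
a=cv2.resize(f[170:310,250:410],(640,560),interpolation=cv2.INTER_CUBIC)
cv2.imwrite("pics/p2.png",a[:,:,::-1]); cv2.imwrite("pics/t2.png",cv2.resize(t,None,fx=5,fy=5,interpolation=cv2.INTER_CUBIC)[:,:,::-1])
E
```

```text
clock 16.0833; tool_pos [0.3552 0.0723 0.244 ]; orientation [-1.799083e+02  3.990000e-02 -7.331150e+01]; force [ 0.0266 -1.0492 -0.3959]; moment [ 0.1014 -0.1201 -0.0087]; opening 0.0524; gripper_force 0.0; 
328 219 16 22 near rim [0.56036227 0.03554279 0.058     ]
```

View pics/p2.png

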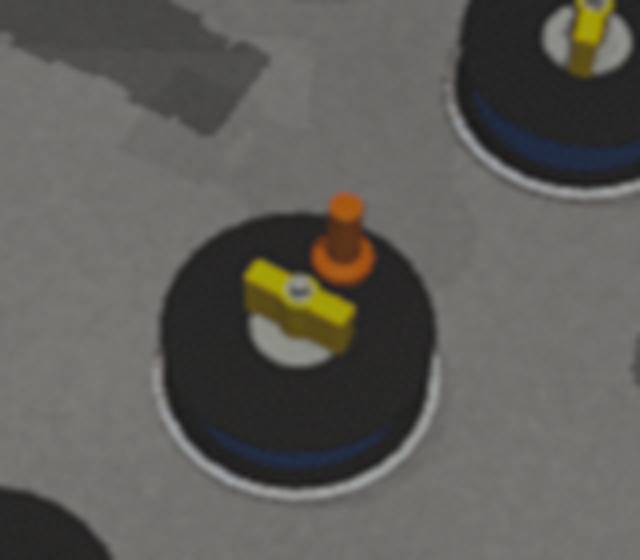

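View pics/t2.png

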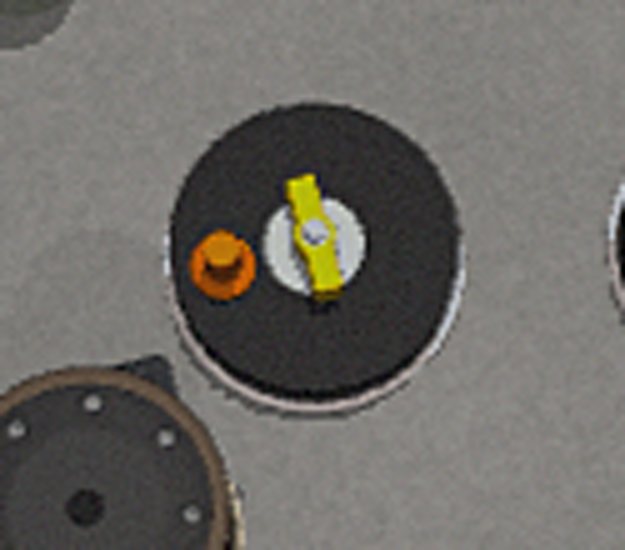

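The marker stands upright on the flange, with its foot at (222,265) in the top crop, fully inside the rim and clear of the washer and the bar. The arm is away from everything, so I'm handing in.

```bash
python3 -c "
from plant import close_job
print(close_job())"
```

```text
the job is handed in; nothing more can be done
None
```

The loose nut was on the middle black spool; I turned it about 40° and stood the orange marker upright beside it on the top flange, then moved the arm clear and handed the job in at about 16 s (the left nut tested tight, and I did not test the right one).

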